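# Tip the crates, find the stamp, push it to the dispatch line

## Task

On the model-maker's bench, tip both standing wooden crates over onto their sides, by pushing with the fingers rather than grasping, and see which has the ring stamp on its underside; there is free room for them to fall towards the robot. When both are lying down, push the stamped crate sideways across the bench until it lies centred over the masking-tape strip (the dispatch line), and leave the plain crate lying on its side clear of the tape. Do not lift or carry either crate, and leave the parcel, paint pots, glue, mug, screwdriver and brush undisturbed.

Things in the scene. Friction and masses are not known exactly. Their poses are not given: they have to be found in the camera images.
- crate_p_mid (a point): middle of one of two closed wooden crates, alike from above and all sides: 92 (x) by 110 (y) by 136 mm (z, underside to lid), 0.25-0.45 kg, evenly filled, loose. Starts upright on the table, left or right, +x away from the robot within 0.25 rad. Pushed 110 mm up on a 110 mm wide side it tips, not slides. Tipped towards the robot it lies 92 mm high, its underside facing away from the robot
- crate_q_mid (a point): middle of one of two closed wooden crates, alike from above and all sides: 92 (x) by 110 (y) by 136 mm (z, underside to lid), 0.25-0.45 kg, evenly filled, loose. Starts upright on the table, left or right, +x away from the robot within 0.25 rad. Pushed 110 mm up on a 110 mm wide side it tips, not slides. Tipped towards the robot it lies 92 mm high, its underside facing away from the robot
- stamp (a point): centre of the stamp, a dark burnt-in ring 66 mm across with a bar across it, at the centre of the underside of one of the two crates (68 mm from the middle of the crate that bears it); the other crate is plain underneath. It cannot be seen until the crate is tipped over
- line (a point): centre of the dispatch line, a strip of masking tape flat on the table, 440 mm long (its x, away from the robot) and 40 mm wide (its y), lying between the two crates; it offers no step
- parcel: small cardboard parcel, 80 x 60 x 45 mm high, standing on the far end of the tape (origin: centre of its underside)
- pot_a: paint pot, 32 mm across, 48 mm high, standing between the tape and the crate on the left (origin: centre of its underside)
- pot_b: paint pot like the other, between the tape and the crate on the right (origin: centre of its underside)
- glue: glue bottle, 36 mm across, 85 mm high, at the left of the table (origin: centre of its underside)
- mug: mug, 76 mm across without its handle, 85 mm high, at the right of the table (origin: centre of its underside)
- screwdriver: screwdriver, 170 mm long, lying beyond the left crate (origin about its middle, on the table)
- brush: brush, 170 mm long, lying beyond the right crate (origin about its middle, on the table)
There are look-alikes about, which are no part of the job. Leave any turquoise look-alike of the part that bears crate_q_mid alone.

How it is judged:
By the outcome, as a careful person would: the job done as asked, in the order asked, and still so for the second after the job is handed in, with the robot touching nothing.
It also fails if it takes over 67 s, if anything falls off the work surface, if the arm or the gripper's body presses on something with over 40 N, if the wrist force passes 120 N, or if a joint passes its speed limit or range.

## Robot

A 6-joint arm with a two-finger parallel gripper is mounted at the origin on the work surface. World frame = base frame: x ahead of the robot, y to its left, z up, the work surface at z = 0. Lengths are in m, angles in rad, forces in N, time in s.
With the tool pointing down it reaches from about 0.35 to 0.725 m from the base axis. Payload 6 kg.
Tool frame: the origin (TCP) lies between the finger pads; the fingertips stand 17 mm ahead of it and the grasp point (between the pads) lies 2 mm behind it; z points along the fingers, y is the direction in which the jaws open and shut (so a half turn about z gives the same grasp; the last joint's range is limited). The gripper opens to 85 mm and grips with 20 to 120 N. Pads are 22 mm wide; open, the fingers measure 114 mm over their backs; the gripper's body (76 mm by 85 mm) begins 54 mm behind the grasp point. The pads swing forward as they close: fully open they stand 13 mm farther back than shut.
Start: joints at [1.638, 0.04, 0.085, 0, -1.615, -0.334], TCP at [0.158, 0.579, 0.248] pointing down, gripper open.
Joint ranges: [-2.56, 2.56], [-1.29, 2.01], [-1.08, 1.49], [-3.29, 1.98], [-2.81, -0.18], [-2.99, 2.99]. Speed limits (rad/s): [2.57, 2.57, 3.01, 3.14, 3.14, 3.14].

## Interface

Orientations are given as a unit quaternion [w, x, y, z].
In Python, from station import ctrl gives the robot as it stands.
- The arm moves only by the tool arm_command, never from a script. Its argument "motion" is a list of rows, each a list of 5 numbers: the finger opening in cm, from 0 to 8.54, then the shift along the tool's x, y, z in cm, then the turn about the tool's z in rad. A call has exactly 10 rows; each row shifts and turns the pose as measured when the row begins, along the tool's axes as they then stand; what a row does not reach is not made up. A row lasts 1/10 s, in which the tool goes at most 50 mm and 8.59 degrees, less where a joint would pass 70% of its speed; a pose out of reach is approached as far as the arm can. A call is refused whole if a number of a shift passes 5 or a number of a turn 0.15, either way. A call with a gripper value outside its range is refused whole. The fingers move at their own pace and stop on an object; "grip_force" is the grip in N (left out, the last holds). Time passes only in rows, so rows that do not move let the fingers close, or fill a call up. It gives the time, the measured TCP pose, the force and the opening at its end, in the units of the state.
- ctrl.sense(): the state, without advancing time (a new reading comes with each control period).
- ctrl.read_camera(name): name is "side" or "top"; returns a dict with "frame" (400x640x3 uint8, red, green, blue), "fx", "fy", "cx", "cy" (pixels), "rvec" (rotation vector, rad) and "tvec" (3), from world to camera coordinates, as OpenCV has them. Camera axes: x right, y down, z forward; pixel columns grow to the right and rows downward; lengths in m; the calibration is good to about 2 mm. A picture is of the moment at which its call begins. There is no depth.
- ctrl.finish_job(): hands the job in, once; it reports no verdict.
The state is a dict: "clock": time; "qpos": joint angles; "dq": joint speeds; "joint_torque": joint torques, N m; "ee_pos": TCP position; "tool_rot": TCP orientation; "ft_force": force on the tool from outside, world axes, zero at the start; "moment": the same for the moment, N m; "finger_gap": opening from 0.0 (shut) to 1.0 (fully open).
Only numpy, scipy, OpenCV 4.12 (cv2) and the standard library are available. Lean on these libraries where they do the work, as an engineer would, in place of code of your own. Each camera call takes 0.05 s, during which the arm holds its last target.

## Working session

There is one attempt and no reset: what is moved stays moved. The work goes in short steps, Python scripts to look and compute and a tool call to move; the robot and the scene stay as the last step left them, time stands still between calls to the robot, and variables do not carry over. Pictures are saved under pics/ and viewed, and the job is handed in when it is done.

Besides the shell and the picture viewer there is one more tool, called after ">>>" as a command line: name --pt "numbers of a row" for each row, then --argument value for the rest. arm_command: Moves the arm, as the interface text tells. Its arguments: {"type":"object","properties":{"motion":{"type":"array"},"grip_force":{"type":"number"}},"required":["motion"]}

```bash
mkdir -p pics; cat > h.py <<'E'
import numpy as np, cv2
from station import ctrl
def cam(n,save=None):
    c=ctrl.read_camera(n)
    if save: cv2.imwrite(f'pics/{save}.png',c['frame'][:,:,::-1])
    return c
def ray(c,u,v):
    R=cv2.Rodrigues(np.array(c['rvec'],float))[0]; t=np.array(c['tvec'],float).ravel()
    d=R.T@np.array([(u-c['cx'])/c['fx'],(v-c['cy'])/c['fy'],1.]); return -R.T@t,d
def onz(c,u,v,z):
    o,d=ray(c,u,v); return o+d*(z-o[2])/d[2]
def proj(c,p):
    K=np.array([[c['fx'],0,c['cx']],[0,c['fy'],c['cy']],[0,0,1.]])
    return cv2.projectPoints(np.array(p,float).reshape(-1,3),np.array(c['rvec'],float),np.array(c['tvec'],float),K,None)[0].reshape(-1,2)
E
python3 - <<'E'
from h import *
for n in('top','side'):
    c=cam(n,n+'0'); o,d=ray(c,320,200); print(n,c['fx'],o,d)
s=ctrl.sense();print(s)
E
```

```text
top 365.5794358179243 [0.27212    0.07176296 1.16821943] [ 0.19538389 -0.0059762  -0.9808598 ]
side 384.73196463618626 [-0.57476843  0.070509    1.23317889] [ 0.69076635 -0.00620001 -0.72323727]
{'clock': 0.1, 'qpos': array([ 1.63769471e+00,  4.07856887e-02,  8.38988346e-02, -3.97180684e-04,
       -1.61547984e+00, -3.33683965e-01]), 'dq': array([0.00022463, 0.00029456, 0.0017362 , 0.00315412, 0.00051379,
       0.00129165]), 'joint_torque': array([-4.67995225e-03, -3.69345295e+01,  3.48279691e+01,  6.95186108e+00,
       -4.59940129e-03, -7.36913677e-06]), 'ee_pos': array([0.15804825, 0.57853815, 0.24735512]), 'tool_rot': array([ 8.08960864e-04,  9.91117200e-01, -1.32988873e-01, -3.82164623e-05]), 'ft_force': array([ 0.1923978 , -0.06199869, -0.39669132]), 'moment': array([-0.00211927, -0.01389171,  0.05333326]), 'finger_gap': 1.0022444135536164}
```

```bash
ls
```

```text
h.py
pics
```

View pics/top0.png

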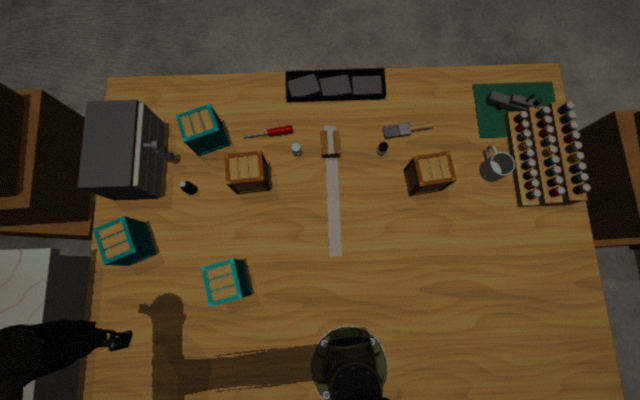

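View pics/side0.png

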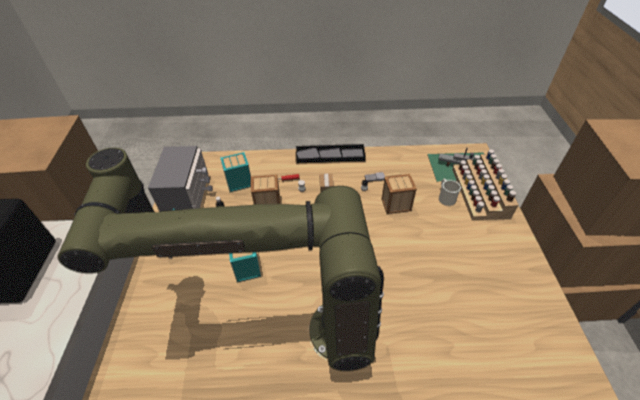

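Two wood-brown crates, at top-view pixels (247,172) and (430,173), fit the description. The three turquoise ones at (202,130), (125,241) and (223,281) are look-alikes to be left alone. The tape runs (330,125)-(336,255). Next I'll enlarge to confirm.

```bash
python3 - <<'E'
from h import *
f=cv2.imread('pics/top0.png')
cv2.imwrite('pics/cropL.png',cv2.resize(f[95:315,170:350],None,fx=3.3,fy=2.7,interpolation=cv2.INTER_CUBIC)[:600])
a=cv2.resize(f[110:210,220:345],None,fx=6,fy=6,interpolation=cv2.INTER_CUBIC)
b=cv2.resize(f[110:210,365:490],None,fx=6,fy=6,interpolation=cv2.INTER_CUBIC)
cv2.imwrite('pics/cl.png',a);cv2.imwrite('pics/cr.png',b)
E
```

```text
(no output)
```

View pics/cl.png

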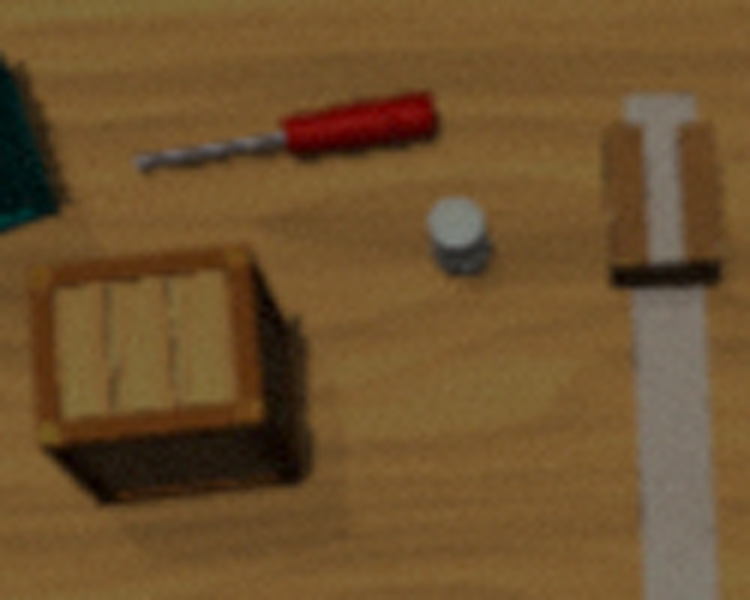

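View pics/cr.png

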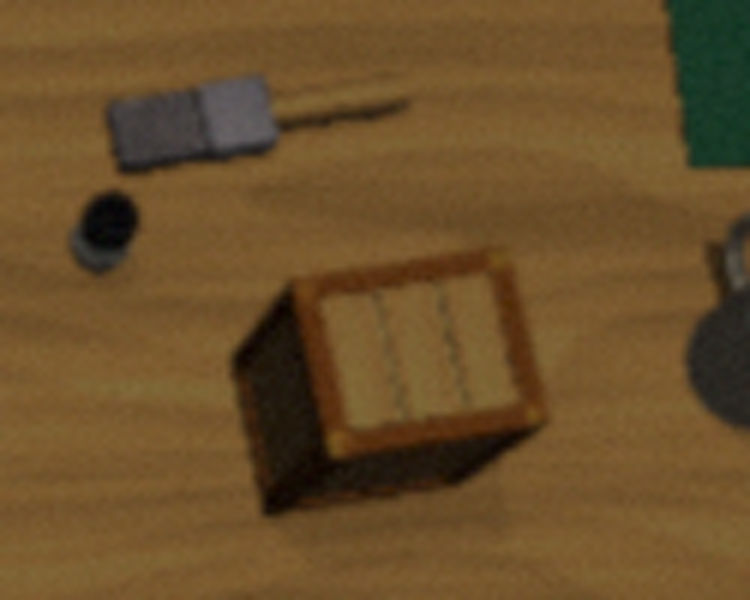

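The crops confirm two brown slatted crates and no turquoise on either. I'll measure the lid corners at z = 0.136, then the tape and the neighbours.

```bash
python3 - <<'E'
from h import *
c=cam('top'); np.set_printoptions(precision=3,suppress=True)
def P(u,v,x0,z): return onz(c,x0+(u+.5)/6-.5,110+(v+.5)/6-.5,z)[:2]
for n,x0,cs in (('L',220,[(30,268),(250,247),(263,423),(42,440)]),('R',365,[(295,280),(510,250),(547,420),(330,458)])):
    p=np.array([P(u,v,x0,.136) for u,v in cs]); print(n,p.tolist()); m=p.mean(0)
    ax=((p[0]+p[1])-(p[2]+p[3]))/2; print(' mid',m,'len x',np.linalg.norm(ax),'y',np.linalg.norm((p[0]+p[3]-p[1]-p[2])/2),'yaw',np.arctan2(ax[1],ax[0]), np.arctan2(*(-(p[0]+p[3]-p[1]-p[2])*[1,1])))
    y=(p[0]+p[3]-p[1]-p[2]); print(' yaw2',np.arctan2(-y[0],y[1]))
for n,u,v,x0,z in(('potA',458,220,220,.048),('potB',110,220,365,.048),('tape',678,500,220,0),('sd tip',140,160,220,.01),('sd end',435,110,220,.02),('sd low',290,150,220,.01),('br l',110,105,365,0.01),('br low',120,170,365,0),('br r',410,95,365,.0),('mug edge',690,370,365,.085)):
    print(n,P(u,v,x0,z))
for v in(160,200,250): print([ (u,onz(c,u,v,0)[:2]) for u in (331,336)])
g=c['frame'].astype(int)
m=((g.max(2)-g.min(2))<40)&(g.min(2)>95)
for v in range(128,256,12):
    u=np.where(m[v,315:350])[0]+315
    if len(u):print(v,u.min(),u.max(),onz(c,(u.min()+u.max())/2,v,0)[:2])
# turquoise
h=cv2.cvtColor(c['frame'],cv2.COLOR_RGB2HSV); t=cv2.inRange(h,(80,120,30),(100,255,255))
n,l,s,ce=cv2.connectedComponentsWithStats(t)
for i in range(1,n):
    if s[i,4]>60: x,y,w,hh,_=s[i]; print('turq',x,y,w,hh,[onz(c,*q,.0)[:2] for q in((x,y),(x+w,y+hh))],[onz(c,*q,.136)[:2] for q in((x,y),(x+w,y+hh))])
E
```

```text
L [[0.6258178672835111, 0.342527821444869], [0.6327883694063161, 0.23415860439662792], [0.5428009695264829, 0.22802551638389165], [0.5381686514003354, 0.3350312113589943]]
 mid [0.585 0.285] len x 0.08907936900595176 y 0.10784361150155407 yaw 0.07657793571022525 3.0877720166802285
 yaw2 0.05382063690956473
R [[0.5994667860373066, -0.2162284867709146], [0.6111130331664127, -0.3238682777142983], [0.5240419678286532, -0.33220584864927627], [0.5089267834125307, -0.22501695736940325]]
 mid [ 0.561 -0.274] len x 0.0892174208904831 y 0.10824455751229595 yaw 0.09612722039605631 3.0176600456969855
 yaw2 0.12393260789280783
potA [0.675 0.136]
potB [ 0.665 -0.144]
tape [0.527 0.023]
sd tip [0.73  0.315]
sd end [0.75  0.149]
sd low [0.733 0.231]
br l [ 0.746 -0.157]
br low [ 0.711 -0.161]
br r [ 0.75  -0.329]
mug edge [ 0.56  -0.428]
[(331, array([0.639, 0.023])), (336, array([0.639, 0.006]))]
[(331, array([0.504, 0.029])), (336, array([0.503, 0.013]))]
[(331, array([0.342, 0.036])), (336, array([0.342, 0.02 ]))]
128 325 334 [0.753 0.023]
140 329 331 [0.71  0.023]
152 329 332 [0.668 0.024]
164 327 336 [0.626 0.022]
176 327 336 [0.584 0.024]
188 327 337 [0.544 0.024]
200 328 338 [0.503 0.022]
212 328 338 [0.464 0.024]
224 329 339 [0.425 0.023]
236 329 339 [0.386 0.024]
248 330 340 [0.348 0.023]
turq 176 104 44 39 [array([0.86 , 0.549]), array([0.713, 0.394])] [array([0.792, 0.494]), array([0.661, 0.357])]
turq 93 217 44 48 [array([0.476, 0.798]), array([0.318, 0.645])] [array([0.452, 0.713]), array([0.313, 0.579])]
turq 202 259 41 48 [array([0.329, 0.443]), array([0.179, 0.312])] [array([0.322, 0.399]), array([0.19 , 0.284])]
```

>>> arm_command --pt "8.5 4.6 1.3 0 -0.11" --pt "8.5 4.5 1.8 0 -0.11" --pt "8.5 4.2 2.3 0 -0.11" --pt "8.5 4.0 2.7 0 0" --pt "8.5 4.0 2.7 0 0" --pt "8.5 4.0 2.7 0 0" --pt "8.5 4.0 2.7 0 0" --pt "8.5 4.0 2.7 0 0" --pt "8.5 4.0 2.7 0 0" --pt "8.5 4.0 2.7 0 0"

```text
clock: 1.15
ee_pos: [0.5845, 0.3323, 0.2434]
tool_rot: [0.003, 0.999, 0.044, -0.002]
ft_force: [-0.1, 1.2, 0.7]
finger_gap: 0.998
```

```bash
cat >> h.py <<'E'
from scipy.spatial.transform import Rotation as Ro
def go(x,y,z,a=None,s=None):
    s=s or ctrl.sense(); p=s['ee_pos']; q=s['tool_rot']; R=Ro.from_quat([q[1],q[2],q[3],q[0]]).as_matrix()
    a0=np.arctan2(R[1,0],R[0,0]); d=R.T@(np.array([x,y,z])-p)
    print('t %.2f'%s['clock'],'pos',p.round(4),'a %.3f'%a0,'F',np.round(s['ft_force'],1),'| shift cm',(d*100).round(1),'turn',None if a is None else round(a0-a,3))
E
python3 -c "
from h import *
go(.654,.28,.247,.065)"
```

```text
t 1.15 pos [0.5845 0.3323 0.2434] a 0.089 F [-0.1  1.2  0.7] | shift cm [ 6.5  5.8 -0.4] turn 0.024
```

>>> arm_command --pt "8.5 3.3 2.9 0 0.024" --pt "8.5 3.2 2.9 0 0" --pt "8.5 0 0 0 0" --pt "8.5 0 0 2.5 0" --pt "8.5 0 0 2.5 0" --pt "8.5 0 0 2.5 0" --pt "8.5 0 0 1.5 0" --pt "8.5 0 0 0 0" --pt "8.5 0 0 0 0" --pt "8.5 0 0 0 0"

```text
clock: 2.15
ee_pos: [0.6602, 0.2706, 0.1455]
tool_rot: [0.005, 1.0, 0.028, -0.005]
ft_force: [0.5, -0.8, -0.1]
finger_gap: 0.995
```

```bash
python3 -c "
from h import *
go(.654,.28,.13,.065)
for n in('top','side'): cam(n,n+'1')"
```

```text
t 2.15 pos [0.6602 0.2706 0.1455] a 0.055 F [ 0.5 -0.8 -0.1] | shift cm [-0.5 -1.   1.6] turn -0.01
```

View pics/top1.png

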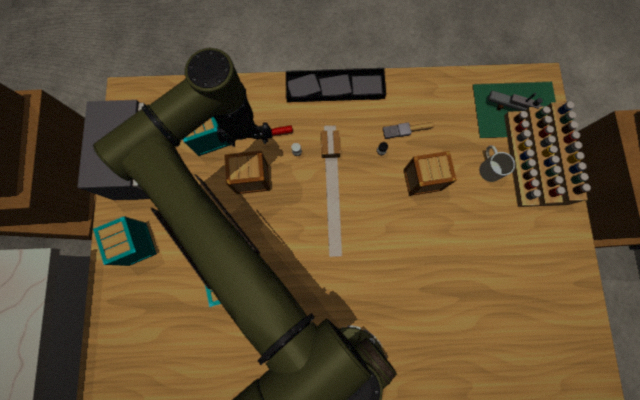

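View pics/side1.png

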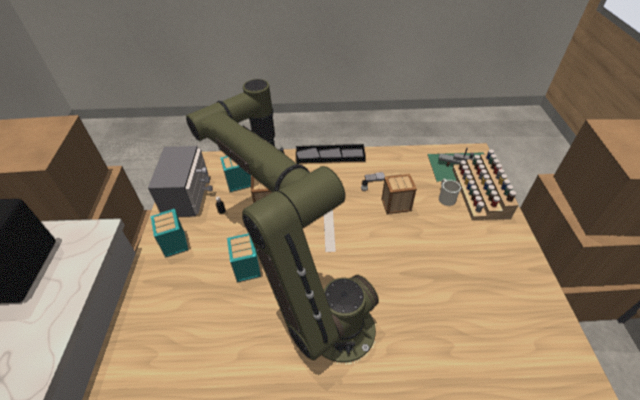

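>>> arm_command --pt "8.5 0 -0.9 1.2 -0.01" --pt "8.5 0 0 0.6 0" --pt "8.5 -1.2 0 0.2 0" --pt "8.5 -1.2 0 0 0" --pt "8.5 -1.2 0 0 0" --pt "8.5 -1.2 0 0 0" --pt "8.5 -1.2 0 0 0" --pt "8.5 -1.2 0 0 0" --pt "8.5 -1.2 0 0 0" --pt "8.5 -1.2 0 0 0"

```text
clock: 3.25
ee_pos: [0.5701, 0.2755, 0.1344]
tool_rot: [0.001, 0.999, 0.033, 0.009]
ft_force: [1.6, -2.6, 4.4]
finger_gap: 0.994
```

```bash
python3 -c "
from h import *
go(.56,.28,.13,.065)
c=cam('top','top2')
f=cv2.imread('pics/top2.png');cv2.imwrite('pics/c2.png',cv2.resize(f[100:250,180:360],None,fx=4,fy=4))"
```

```text
t 3.25 pos [0.5701 0.2755 0.1344] a 0.065 F [ 1.6 -2.6  4.4] | shift cm [-1.  -0.5  0.4] turn 0.0
```

View pics/c2.png

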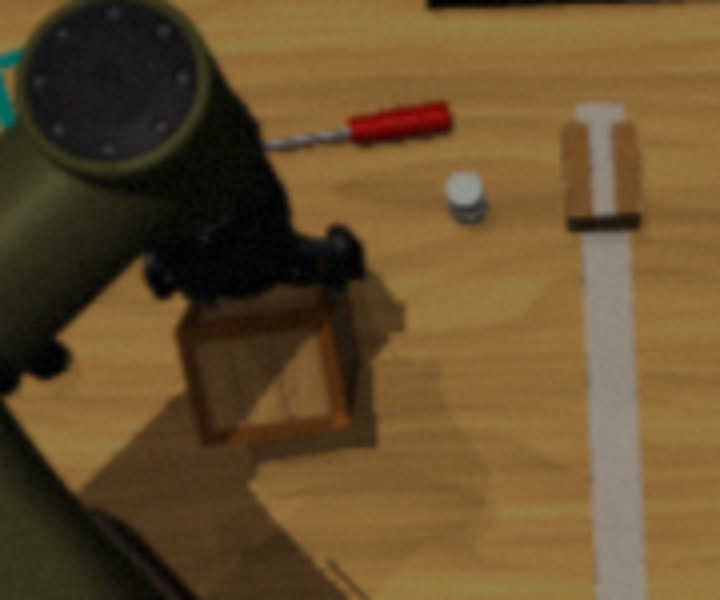

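The crate is tilting as intended, with its lid now facing the robot. I'll push a little further, then rise and head for the right crate.

>>> arm_command --pt "8.5 -1.2 0 0 0" --pt "8.5 -1.2 0 0 0" --pt "8.5 -1.2 0 0 0" --pt "8.5 0 0 0 0" --pt "8.5 1.5 0 -2 0" --pt "8.5 1.5 0 -4 0" --pt "8.5 1 2 -4 0" --pt "8.5 0 4 -2 0" --pt "8.5 0 4.5 0 0" --pt "8.5 0 4.5 0 0"

```text
clock: 4.3
ee_pos: [0.5824, 0.1271, 0.2533]
tool_rot: [0.004, 0.999, 0.038, 0.006]
ft_force: [-0.4, -0.2, -0.6]
finger_gap: 0.996
```

```bash
python3 -c "
from h import *
go(.63,-.265,.247,.11)
c=cam('top','top3')
f=cv2.imread('pics/top3.png');cv2.imwrite('pics/c3.png',cv2.resize(f[100:300,180:380],None,fx=3,fy=3))"
```

```text
t 4.30 pos [0.5824 0.1271 0.2533] a 0.076 F [-0.4 -0.2 -0.6] | shift cm [ 1.8 39.5  0.9] turn -0.034
```

View pics/c3.png

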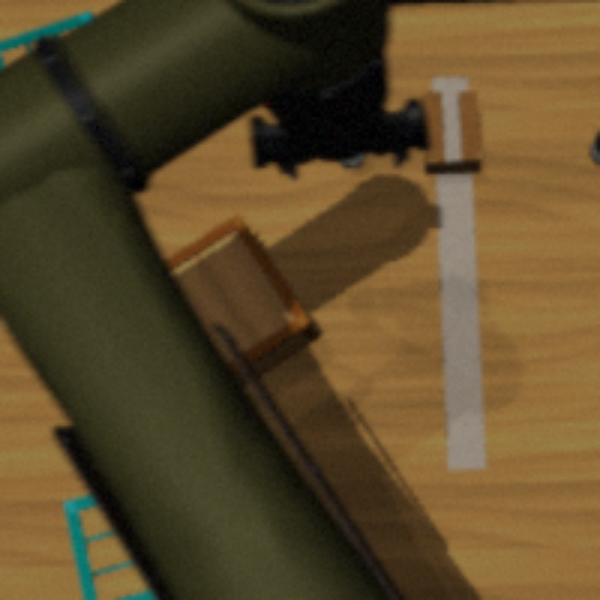

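>>> arm_command --pt "8.5 0.3 4.4 0 -0.01" --pt "8.5 0.3 4.4 0 -0.01" --pt "8.5 0.3 4.4 0 -0.01" --pt "8.5 0.3 4.4 0 0" --pt "8.5 0.3 4.4 0 0" --pt "8.5 0.3 4.4 0 0" --pt "8.5 0.3 4.4 0 0" --pt "8.5 0.3 4.4 0 0" --pt "8.5 0.2 3.5 0 0" --pt "8.5 0 0 0 0"

```text
clock: 5.35
ee_pos: [0.6517, -0.2795, 0.2519]
tool_rot: [0.004, 0.999, 0.052, 0.005]
ft_force: [-0.6, 0.7, 0.2]
finger_gap: 0.991
```

```bash
python3 -c "
from h import *
go(.632,-.265,.13,.11)
c=cam('top','top4')
f=cv2.imread('pics/top4.png');cv2.imwrite('pics/c4.png',cv2.resize(f[120:260,200:360],None,fx=4.5,fy=4))"
```

```text
t 5.35 pos [ 0.6517 -0.2795  0.2519] a 0.103 F [-0.6  0.7  0.2] | shift cm [-1.9 -1.7 12.2] turn -0.007
```

View pics/c4.png

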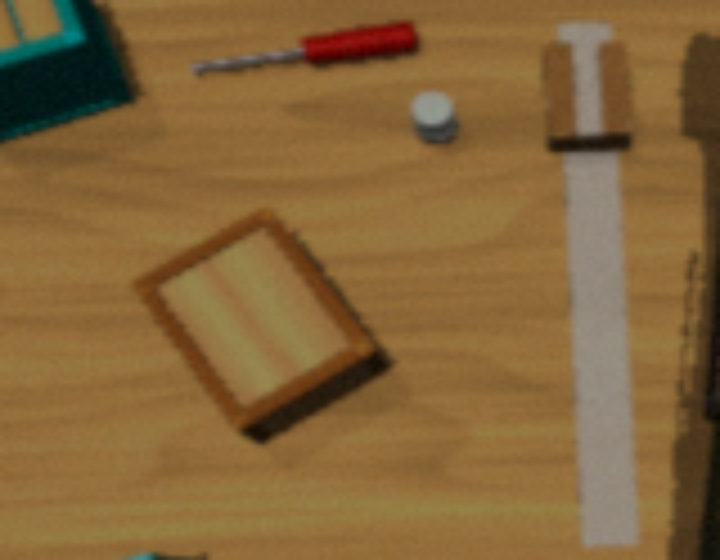

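View pics/top4.png

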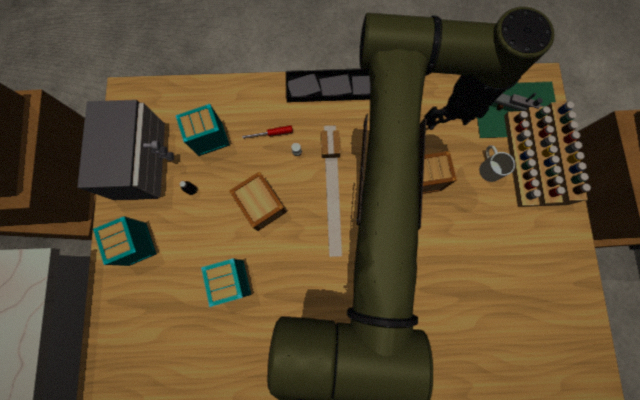

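The left crate now lies on its side at (258,201), clear of everything and turned about 0.6 rad. Next, the right crate.

>>> arm_command --pt "8.5 -1.3 -1.5 2 0" --pt "8.5 0 0 4 0" --pt "8.5 0 0 4 0" --pt "8.5 0 0 2.0 0" --pt "8.5 -0.3 0 0 0" --pt "8.5 -1.2 0 0 0" --pt "8.5 -1.2 0 0 0" --pt "8.5 -1.2 0 0 0" --pt "8.5 -1.2 0 0 0" --pt "8.5 -1.2 0 0 0"

```text
clock: 6.4
ee_pos: [0.5809, -0.2665, 0.1342]
tool_rot: [0.006, 0.998, 0.057, 0.012]
ft_force: [1.6, -0.5, 2.4]
finger_gap: 0.996
```

```bash
python3 -c "
from h import *
go(.53,-.268,.13,.11)
c=cam('top','top5')
f=cv2.imread('pics/top5.png');cv2.imwrite('pics/c5.png',cv2.resize(f[80:230,360:540],None,fx=4,fy=4))"
```

```text
t 6.40 pos [ 0.5809 -0.2665  0.1342] a 0.114 F [ 1.6 -0.5  2.4] | shift cm [-5.1 -0.4  0.3] turn 0.004
```

View pics/c5.png

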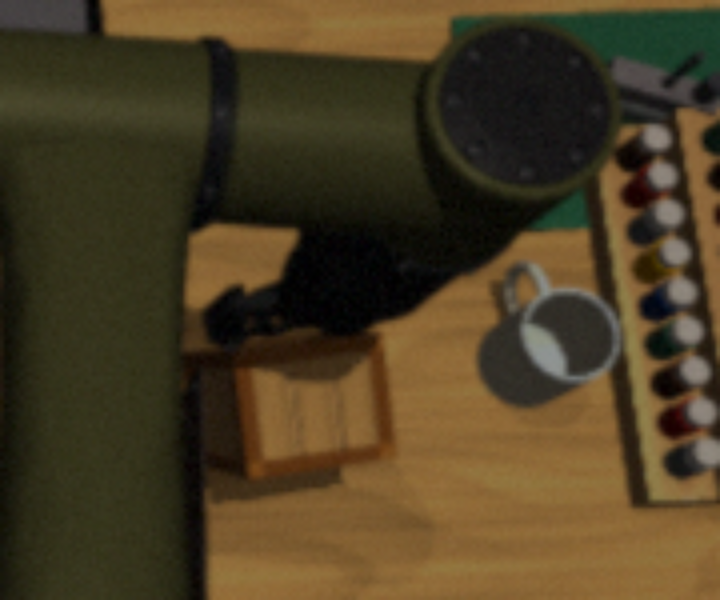

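>>> arm_command --pt "8.5 -1.2 0 0 0" --pt "8.5 -1.2 0 0 0" --pt "8.5 -1.2 0 0 0" --pt "8.5 -1.2 0 0 0" --pt "8.5 -1.0 0 0 0" --pt "8.5 0 0 0 0" --pt "8.5 1.0 0 0 0" --pt "8.5 1.0 0 -4 0" --pt "8.5 0 0 -5 0" --pt "8.5 0 0 -3 0"

```text
clock: 7.45
ee_pos: [0.534, -0.2692, 0.2502]
tool_rot: [0.003, 0.998, 0.056, 0.006]
ft_force: [0.9, -0.5, 1.2]
finger_gap: 0.999
```

```bash
python3 -c "
from h import *
go(.53,-.268,.13,.11)
c=cam('top','top6');cam('side','side6')
f=cv2.imread('pics/top6.png');cv2.imwrite('pics/c6.png',cv2.resize(f[80:260,360:540],None,fx=4,fy=3.3))"
```

```text
t 7.45 pos [ 0.534  -0.2692  0.2502] a 0.113 F [ 0.9 -0.5  1.2] | shift cm [-0.5 -0.2 12. ] turn 0.003
```

View pics/c6.png

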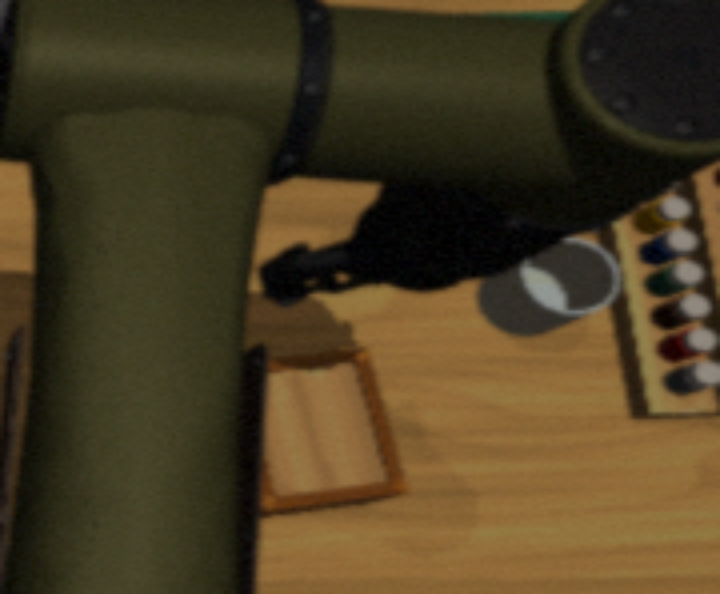

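View pics/side6.png

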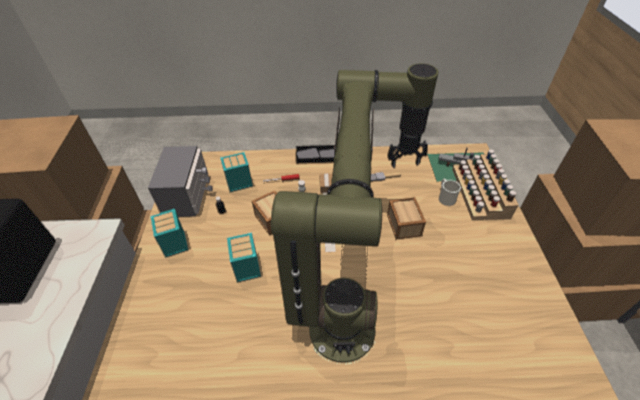

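Both crates are lying down. I'll measure the right crate's top corners at z = 0.092, then rotate it by pushing so its underside faces a camera.

```bash
python3 -c "
from h import *
c=cam('top');np.set_printoptions(precision=3,suppress=True)
for u,v in((365,352),(405,490),(265,510)): print(onz(c,360+u/4,80+v/3.3,.092)[:2])
print('L')
for u,v in((265,212),(378,345),(243,430),(135,285)): print(onz(c,200+u/4.5,120+v/4,.092)[:2])
print('mug',onz(c,360+480/4,80+290/3.3,0.04)[:2],onz(c,502,165,.085)[:2],onz(c,497,180,.0)[:2])
go(.485,-.38,.25,0.11)"
```

```text
[ 0.513 -0.333]
[ 0.386 -0.349]
[ 0.372 -0.243]
L
[0.577 0.248]
[0.471 0.173]
[0.411 0.263]
[0.523 0.335]
mug [ 0.583 -0.452] [ 0.578 -0.5  ] [ 0.551 -0.521]
t 7.60 pos [ 0.534 -0.269  0.249] a 0.113 F [ 0.  -0.3 -0.8] | shift cm [-6.2 10.5 -0.1] turn 0.003
```

>>> arm_command --pt "0 -2 4.6 0 0" --pt "0 -2 4.6 0 0" --pt "0 -0.3 0.7 2 0" --pt "0 0 0 4.5 0" --pt "0 0 0 4.5 0" --pt "0 0 0 4.5 0" --pt "0 0 0 3 0" --pt "0 0 0 1 0" --pt "0 0 0 0 0" --pt "0 0 0 0 0"

```text
clock: 8.6
ee_pos: [0.5081, -0.3801, 0.0399]
tool_rot: [0.006, 0.998, 0.058, 0.004]
ft_force: [0.3, -2.0, 3.8]
finger_gap: 0.003
```

```bash
python3 -c "
from h import *
go(.502,-.372,.055,0.11)
go(.512,-.285,.055,0.11)"
```

```text
t 8.60 pos [ 0.5081 -0.3801  0.0399] a 0.116 F [ 0.3 -2.   3.8] | shift cm [-0.5 -0.9 -1.5] turn 0.006
t 8.60 pos [ 0.5081 -0.3801  0.0399] a 0.116 F [ 0.3 -2.   3.8] | shift cm [ 1.5 -9.4 -1.6] turn 0.006
```

>>> arm_command --pt "0 -0.3 0 -1.4 0" --pt "0 0 -0.8 -0.3 0" --pt "0 0.1 -1.3 0 0" --pt "0 0.15 -1.4 0 0" --pt "0 0.2 -1.4 0 0" --pt "0 0.2 -1.4 0 0" --pt "0 0.2 -1.4 0 0" --pt "0 0.1 -1.4 0 0" --pt "0 0 -1.0 0 0" --pt "0 0 0 0 0"

```text
clock: 9.6
ee_pos: [0.5034, -0.2672, 0.0571]
tool_rot: [0.005, 0.998, 0.059, 0.005]
ft_force: [1.8, 0.4, -0.0]
finger_gap: 0.002
```

```bash
python3 -c "
from h import *
go(.512,-.285,.055,0.11)
for n in('top','side'): cam(n,n+'7')
f=cv2.imread('pics/top7.png');g=cv2.imread('pics/side7.png');cv2.imwrite('pics/c7.png',np.hstack([cv2.resize(f[120:280,360:480],(400,533)),cv2.resize(g[150:290,340:460],(400,533))]))"
```

```text
t 9.60 pos [ 0.5034 -0.2672  0.0571] a 0.118 F [ 1.8  0.4 -0. ] | shift cm [0.6 1.9 0.2] turn 0.008
```

View pics/c7.png

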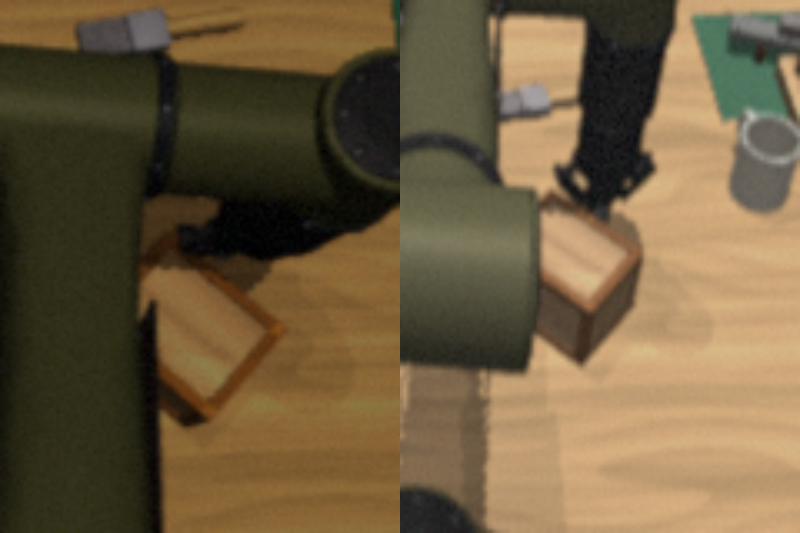

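```bash
python3 -c "
from h import *
c=cam('top');np.set_printoptions(precision=3,suppress=True)
P=[onz(c,360+u*.3,120+v*.3,.092)[:2] for u,v in((178,237),(283,328),(212,418))]
print(P,np.linalg.norm(P[0]-P[1]),np.linalg.norm(P[2]-P[1]),np.arctan2(*(P[0]-P[1])[::-1]))
print('ctr',(P[0]+P[2])/2)"
```

```text
[array([ 0.504, -0.218]), array([ 0.417, -0.304]), array([ 0.34 , -0.233])] 0.1218565768057999 0.10474324641704336 0.7840338843919238
ctr [ 0.422 -0.225]
```

>>> arm_command --pt "0 0.7 -1.5 0 0" --pt "0 0.7 -1.5 0 0" --pt "0 -0.2 -1.5 0 0" --pt "0 -0.2 -1.5 0 0" --pt "0 -0.3 -1.5 0 0" --pt "0 -0.9 -1.1 0 0" --pt "0 -0.9 -1.1 0 0" --pt "0 -0.9 -1.1 0 0" --pt "0 -1.2 -0.8 0 0" --pt "0 -1.2 -0.8 0 0"

```text
clock: 10.75
ee_pos: [0.4409, -0.147, 0.0535]
tool_rot: [0.005, 0.998, 0.055, 0.004]
ft_force: [2.7, 0.1, 1.0]
finger_gap: 0.0
```

```bash
python3 -c "
from h import *
go(.43,-.14,.055,0.11)
for n in('top','side'): cam(n,n+'8')
f=cv2.imread('pics/top8.png');g=cv2.imread('pics/side8.png');cv2.imwrite('pics/c8.png',np.hstack([cv2.resize(f[120:280,350:470],(400,533)),cv2.resize(g[150:290,340:460],(400,533))]))"
```

```text
t 10.75 pos [ 0.4409 -0.147   0.0535] a 0.111 F [2.7 0.1 1. ] | shift cm [-1.  -0.8 -0.2] turn 0.001
```

View pics/c8.png

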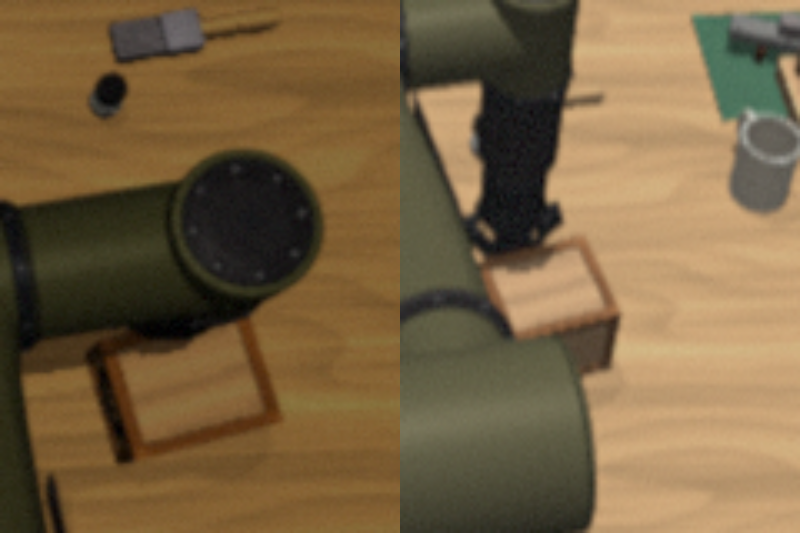

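```bash
python3 -c "
import cv2,numpy as np
f=cv2.imread('pics/top8.png');k=f[215:265,368:448]
k=np.clip(k.astype(float)*2.5,0,255).astype('uint8');cv2.imwrite('pics/c8b.png',cv2.resize(k,None,fx=9,fy=9,interpolation=cv2.INTER_CUBIC))"
```

```text
(no output)
```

View pics/c8b.png

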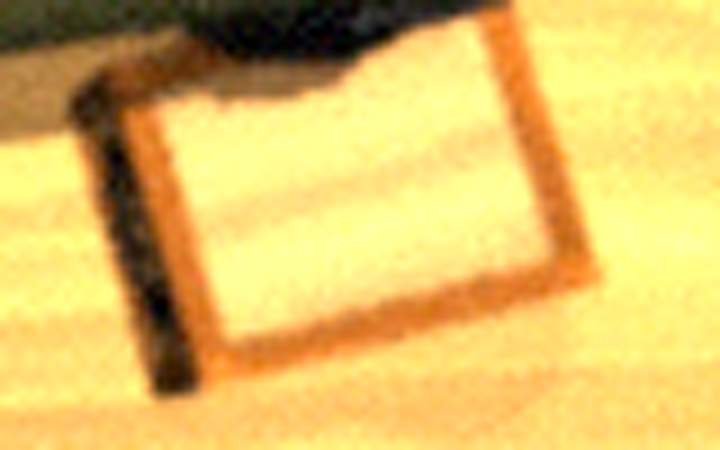

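The right crate has turned to about 100°. Its underside shows only as a roughly 5 px wide dark band on its left side, at (381-390, 227-257), which is too thin to judge. I'll turn it further so the side camera sees the face.

```bash
python3 -c "
from h import *
c=cam('top');np.set_printoptions(precision=3,suppress=True)
P=[onz(c,368+u/9-.5,215+v/9-.5,.092)[:2] for u,v in((597,275),(200,375),(120,105))]
print(P,np.linalg.norm(P[0]-P[1]),np.linalg.norm(P[2]-P[1]),np.arctan2(*(P[1]-P[0])[::-1]))
print('ctr',(P[0]+P[2])/2)
go(.3,-.26,.2)"
```

```text
[array([ 0.34 , -0.263]), array([ 0.313, -0.131]), array([ 0.401, -0.112])] 0.13421161281721988 0.0904282417298007 1.775596297220971
ctr [ 0.371 -0.187]
t 10.90 pos [ 0.441 -0.147  0.053] a 0.111 F [ 0.  -0.3  0.6] | shift cm [-15.1   9.8 -14.7] turn None
```

>>> arm_command --pt "0 0.6 0 -4.5 0" --pt "0 0 0 -4.8 0" --pt "0 0 0 -4.8 0" --pt "0 -4.1 2.2 0 0" --pt "0 -4.1 2.2 0 0" --pt "0 -4.0 2.1 0 0" --pt "0 -4.0 2.1 0 0" --pt "0 0 0 0 0" --pt "0 0 0 0 0" --pt "0 0 0 0 0"

```text
clock: 11.9
ee_pos: [0.2884, -0.253, 0.1986]
tool_rot: [0.004, 0.999, 0.055, -0.002]
ft_force: [0.6, -0.1, -0.3]
finger_gap: -0.0
```

```bash
python3 -c "
from h import *
go(.295,-.25,.055,0.11)
for n in('top','side'): cam(n,n+'9')
f=cv2.imread('pics/top9.png');g=cv2.imread('pics/side9.png');cv2.imwrite('pics/c9.png',np.hstack([cv2.resize(f[160:320,350:470],(400,533)),cv2.resize(g[150:290,340:460],(400,533))]))"
```

```text
t 11.90 pos [ 0.2884 -0.253   0.1986] a 0.109 F [ 0.6 -0.1 -0.3] | shift cm [ 0.7 -0.3 14.4] turn -0.001
```

View pics/c9.png

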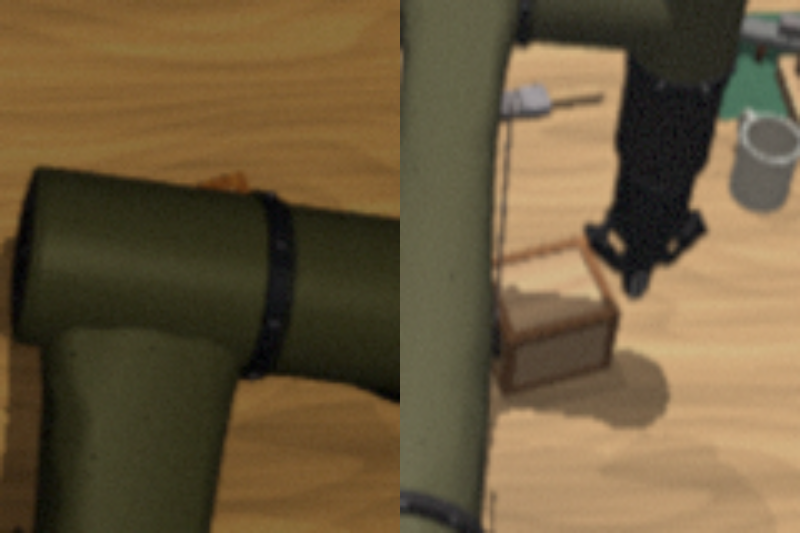

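>>> arm_command --pt "0 0.2 0 4 0" --pt "0 0 0 4 0" --pt "0 0 0 4 0" --pt "0 0 0 1.3 0" --pt "0 0.8 0 0 0" --pt "0 1.5 0.1 0 0" --pt "0 1.5 0.1 0 0" --pt "0 1.5 0.1 0 0" --pt "0 1.5 0.1 0 0" --pt "0 1.5 0.1 0 0"

```text
clock: 13.0
ee_pos: [0.3834, -0.245, 0.063]
tool_rot: [0.005, 0.998, 0.061, -0.004]
ft_force: [-1.3, -1.6, -0.2]
finger_gap: -0.001
```

```bash
python3 -c "
from h import *
go(.395,-.25,.055,0.11)
for n in('top','side'): cam(n,n+'10')
f=cv2.imread('pics/top10.png');g=cv2.imread('pics/side10.png');cv2.imwrite('pics/c10.png',np.hstack([cv2.resize(f[160:320,350:470],(400,533)),cv2.resize(g[150:290,340:460],(400,533))]))"
```

```text
t 13.00 pos [ 0.3834 -0.245   0.063 ] a 0.123 F [-1.3 -1.6 -0.2] | shift cm [1.1 0.6 0.8] turn 0.013
```

View pics/c10.png

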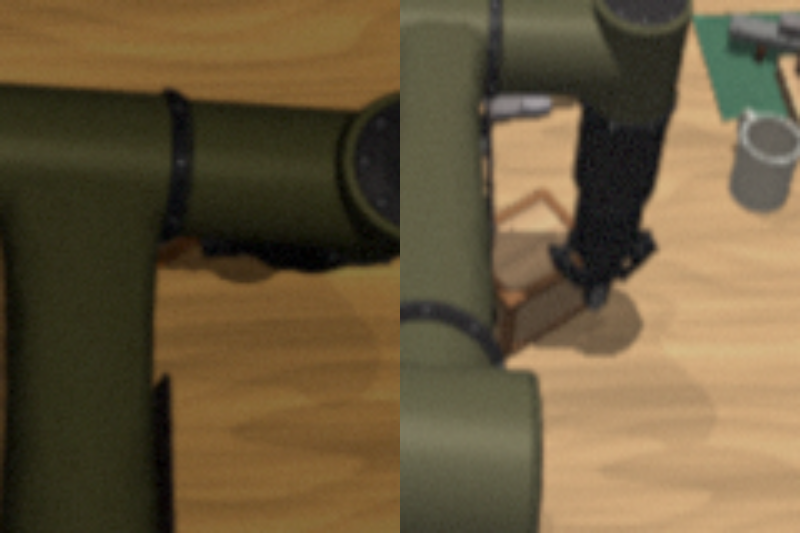

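>>> arm_command --pt "0 1.5 0 0 0" --pt "0 1.2 0 0 0" --pt "0 0 0 0 0" --pt "0 -2 0.5 0 0" --pt "0 0 0.5 -3 0" --pt "0 0 0 -5 0" --pt "0 0 3 -4 0" --pt "0 0 4.8 0 0" --pt "0 0 4.8 0 0" --pt "0 0 4.8 0 0"

```text
clock: 14.1
ee_pos: [0.4185, -0.4251, 0.1937]
tool_rot: [0.006, 0.998, 0.068, -0.0]
ft_force: [1.6, 0.8, 0.7]
finger_gap: 0.004
```

>>> arm_command --pt "0 0 4.8 0 0" --pt "0 0 4.8 0 0" --pt "0 0 0 0 0" --pt "0 0 0 0 0" --pt "0 0 0 0 0" --pt "0 0 0 0 0" --pt "0 0 0 0 0" --pt "0 0 0 0 0" --pt "0 0 0 0 0" --pt "0 0 0 0 0"

```text
clock: 15.1
ee_pos: [0.4318, -0.524, 0.1934]
tool_rot: [0.005, 0.998, 0.068, 0.0]
ft_force: [-0.3, -0.2, -0.8]
finger_gap: 0.0
```

```bash
python3 -c "
from h import *
go(.395,-.25,.055,0.11)
for n in('top','side'): cam(n,n+'11')
f=cv2.imread('pics/top11.png');g=cv2.imread('pics/side11.png');cv2.imwrite('pics/c11.png',np.hstack([cv2.resize(f[160:320,350:470],(400,533)),cv2.resize(g[150:290,340:460],(400,533))]))"
```

```text
t 15.10 pos [ 0.4318 -0.524   0.1934] a 0.137 F [-0.3 -0.2 -0.8] | shift cm [  0.1 -27.8  13.5] turn 0.027
```

View pics/c11.png

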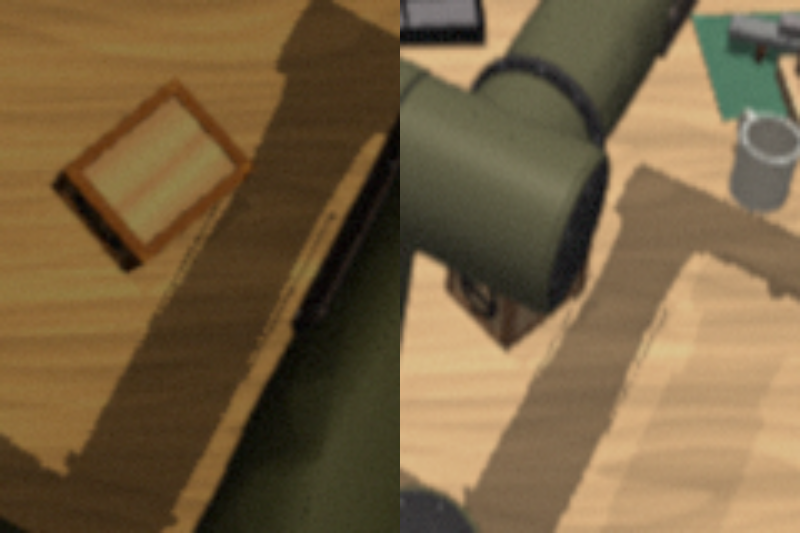

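View pics/side11.png

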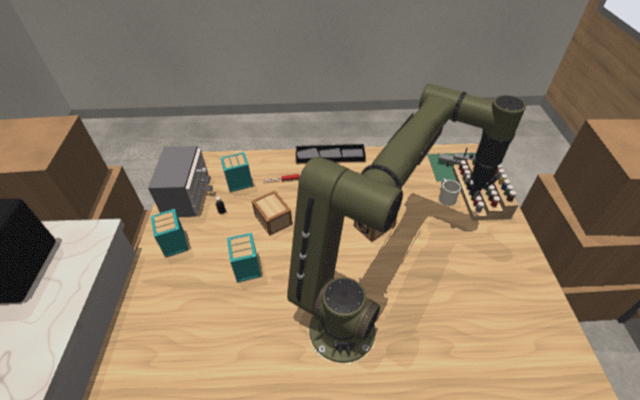

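```bash
python3 -c "
from h import *
f=cv2.imread('pics/side11.png')[210:250,345:405]
cv2.imwrite('pics/c11b.png',cv2.resize(np.clip(f*1.5,0,255).astype('uint8'),None,fx=12,fy=12,interpolation=cv2.INTER_CUBIC))
c=cam('top')
P=[onz(c,350+u*.3,160+v*.3,.092)[:2] for u,v in((175,82),(252,163),(145,252),(65,175))]
for p in P: print(p.round(3))
print(np.mean(P,0),np.arctan2(*(P[3]-P[0])[::-1]),[np.linalg.norm(P[i]-P[i-1]).round(3) for i in range(4)])"
```

```text
[ 0.525 -0.186]
[ 0.448 -0.249]
[ 0.372 -0.147]
[ 0.443 -0.081]
[ 0.44705092 -0.16576954] 2.23033164658421 [np.float64(0.133), np.float64(0.099), np.float64(0.127), np.float64(0.097)]
```

View pics/c11b.png

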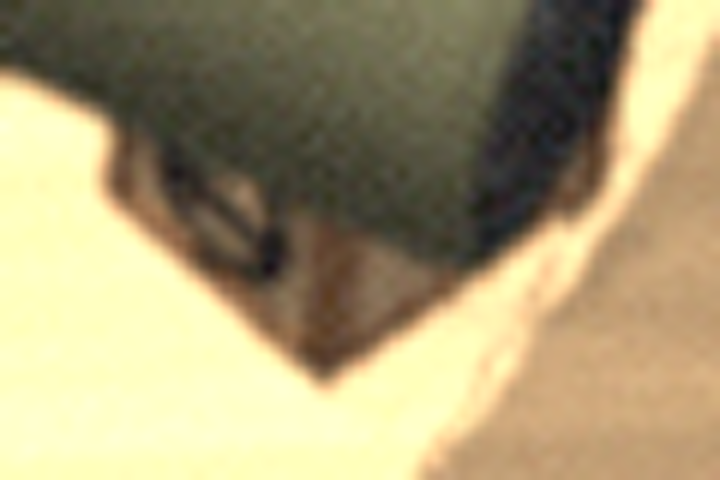

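The enlarged side view shows a dark ring with a bar across it on the right crate's underside, at about side pixel (364,228). So the right crate is the stamped one, and the left is plain and clear of the tape. I'll push the right crate in +y with both open fingers on its lid face, which squares it up as it goes.

```bash
python3 -c "
from h import *
print(ctrl.sense()['qpos'].round(3))
go(.505,-.31,.2,1.571)
go(.505,-.31,.2,-1.571)"
```

```text
[-0.584  0.243  0.205  0.008 -1.527  2.291]
t 15.25 pos [ 0.4317 -0.5242  0.1929] a 0.136 F [0.7 0.4 0.2] | shift cm [ 10.2 -20.2  -0.9] turn -1.435
t 15.25 pos [ 0.4317 -0.5242  0.1929] a 0.136 F [0.7 0.4 0.2] | shift cm [ 10.2 -20.2  -0.9] turn 1.707
```

>>> arm_command --pt "0 2 -4 0 0" --pt "0 2 -4 0 0" --pt "8.5 0 0 0 0.15" --pt "8.5 0 0 0 0.15" --pt "8.5 0 0 0 0.15" --pt "8.5 0 0 0 0.15" --pt "8.5 0 0 0 0.15" --pt "8.5 0 0 0 0.15" --pt "8.5 0 0 0 0.15" --pt "8.5 0 0 0 0.15"

```text
clock: 16.25
ee_pos: [0.4612, -0.4362, 0.1902]
tool_rot: [0.004, 0.859, -0.511, 0.002]
ft_force: [0.5, 0.5, -0.0]
finger_gap: 0.998
```

```bash
python3 -c "
from h import *
go(.505,-.31,.2,-1.571)"
```

```text
t 16.25 pos [ 0.4612 -0.4362  0.1902] a -1.073 F [ 0.5  0.5 -0. ] | shift cm [-9.  -9.9 -1.1] turn 0.498
```

>>> arm_command --pt "8.5 0 0 0 0.14" --pt "8.5 0 0 0 0.14" --pt "8.5 0 0 0 0.14" --pt "8.5 0 0 0 0.06" --pt "8.5 0 0 0 0" --pt "8.5 -4 -1.5 0 0" --pt "8.5 -4 -1.5 0 0" --pt "8.5 -4 -1.3 0 0" --pt "8.5 0 0 0 0" --pt "8.5 0 0 0 0"

```text
clock: 17.25
ee_pos: [0.5054, -0.3135, 0.1874]
tool_rot: [-0.004, -0.707, 0.707, -0.002]
ft_force: [-0.1, -0.3, -0.1]
finger_gap: 0.994
```

```bash
python3 -c "
from h import *
go(.505,-.31,.06,-1.571)
c=cam('top','top12')"
```

```text
t 17.25 pos [ 0.5054 -0.3135  0.1874] a -1.571 F [-0.1 -0.3 -0.1] | shift cm [-0.4 -0.  12.7] turn 0.0
```

View pics/top12.png

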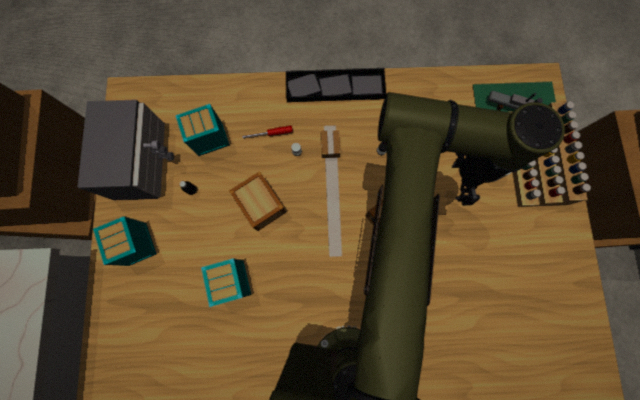

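>>> arm_command --pt "8.5 0 -0.6 4 0" --pt "8.5 0 0 4 0" --pt "8.5 0 0 4 0" --pt "8.5 0 0 0.5 0" --pt "8.5 -1.5 0 0 0" --pt "8.5 -1.8 0 0 0" --pt "8.5 -1.8 0 0 0" --pt "8.5 -1.8 0 0 0" --pt "8.5 -1.8 0 0 0" --pt "8.5 -1.8 0 0 0"

```text
clock: 18.3
ee_pos: [0.5144, -0.2155, 0.072]
tool_rot: [-0.001, -0.705, 0.709, -0.01]
ft_force: [0.8, -1.6, -0.5]
finger_gap: 0.998
```

```bash
python3 -c "
from h import *
go(.505,-.08,.06,-1.571)
for n in('top','side'): cam(n,n+'13')
f=cv2.imread('pics/top13.png');g=cv2.imread('pics/side13.png');cv2.imwrite('pics/c13.png',np.hstack([cv2.resize(f[130:290,330:450],(400,533)),cv2.resize(g[150:290,320:440],(400,533))]))"
```

```text
t 18.30 pos [ 0.5144 -0.2155  0.072 ] a -1.577 F [ 0.8 -1.6 -0.5] | shift cm [-13.6   1.    1. ] turn -0.006
```

View pics/c13.png

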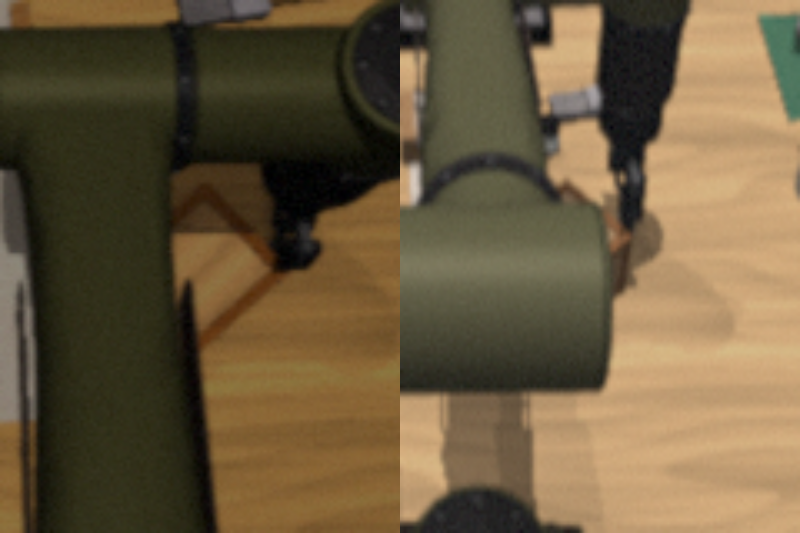

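>>> arm_command --pt "8.5 -1.5 0 1.0 0" --pt "8.5 -1.5 0 0 0" --pt "8.5 -1.5 0 0 0" --pt "8.5 -1.5 0 0 0" --pt "8.5 -1.5 0 0 0" --pt "8.5 0 0 0 0" --pt "8.5 0 0 0 0" --pt "8.5 0 0 0 0" --pt "8.5 0 0 0 0" --pt "8.5 0 0 0 0"

```text
clock: 19.4
ee_pos: [0.5199, -0.1401, 0.0737]
tool_rot: [0.003, -0.705, 0.709, -0.017]
ft_force: [-0.2, -0.4, -0.4]
finger_gap: 0.99
```

```bash
python3 -c "
from h import *
go(.505,-.08,.06,-1.571)
for n in('top','side'): cam(n,n+'14')
f=cv2.imread('pics/top14.png');g=cv2.imread('pics/side14.png');cv2.imwrite('pics/c14.png',np.hstack([cv2.resize(f[130:290,310:430],(400,533)),cv2.resize(g[150:290,300:420],(400,533))]))"
```

```text
t 19.40 pos [ 0.5199 -0.1401  0.0737] a -1.576 F [-0.2 -0.4 -0.4] | shift cm [-6.   1.6  1.2] turn -0.005
```

View pics/c14.png

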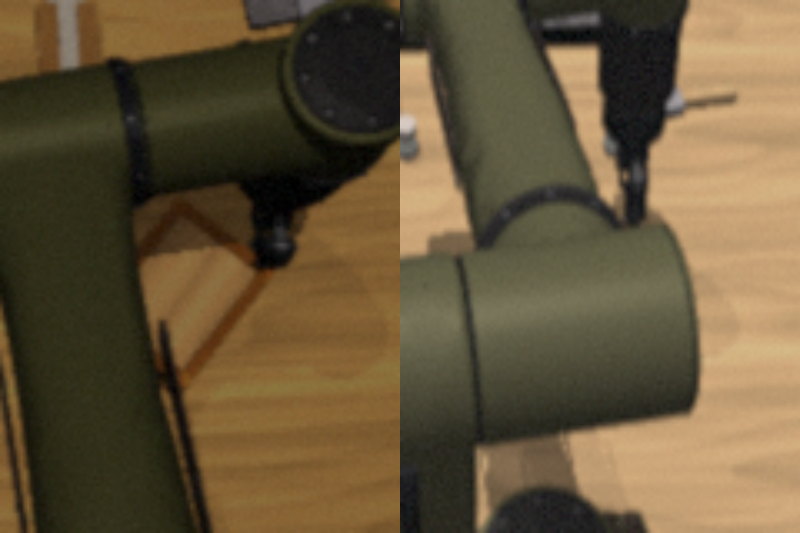

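```bash
python3 -c "
from h import *
c=cam('top')
P=[onz(c,310+u*.3-.3,130+v*.3-.3,.092)[:2] for u,v in((180,203),(270,268),(180,386))]
for p in P: print(p.round(3))
print((P[0]+P[2])/2,np.arctan2(*(P[2]-P[1])[::-1]),[np.linalg.norm(P[i]-P[1]).round(3) for i in (0,2)])"
```

```text
[ 0.511 -0.068]
[ 0.448 -0.145]
[ 0.346 -0.058]
[ 0.42849591 -0.06261743] 2.434543590249886 [np.float64(0.099), np.float64(0.134)]
```

>>> arm_command --pt "8.5 1.2 0 0 0" --pt "8.5 0 -1.6 1.0 0" --pt "8.5 0 -1.6 0.5 0" --pt "8.5 -1.8 0 0 0" --pt "8.5 -1.7 0 0 0" --pt "8.5 -1.7 0 0 0" --pt "8.5 -1.7 0 0 0" --pt "8.5 -1.6 0 0 0" --pt "8.5 -1.6 0 0 0" --pt "8.5 -1.0 0 0 0"

```text
clock: 20.55
ee_pos: [0.5559, -0.0477, 0.0583]
tool_rot: [0.002, -0.704, 0.71, -0.02]
ft_force: [0.5, -2.5, 2.0]
finger_gap: 0.996
```

```bash
python3 -c "
from h import *
go(.55,-.035,.06,-1.571)
for n in('top','side'): cam(n,n+'15')
f=cv2.imread('pics/top15.png');g=cv2.imread('pics/side15.png');cv2.imwrite('pics/c15.png',np.hstack([cv2.resize(f[130:290,290:410],(400,533)),cv2.resize(g[150:290,280:400],(400,533))]))"
```

```text
t 20.55 pos [ 0.5559 -0.0477  0.0583] a -1.581 F [ 0.5 -2.5  2. ] | shift cm [-1.3  0.6 -0.2] turn -0.01
```

View pics/c15.png

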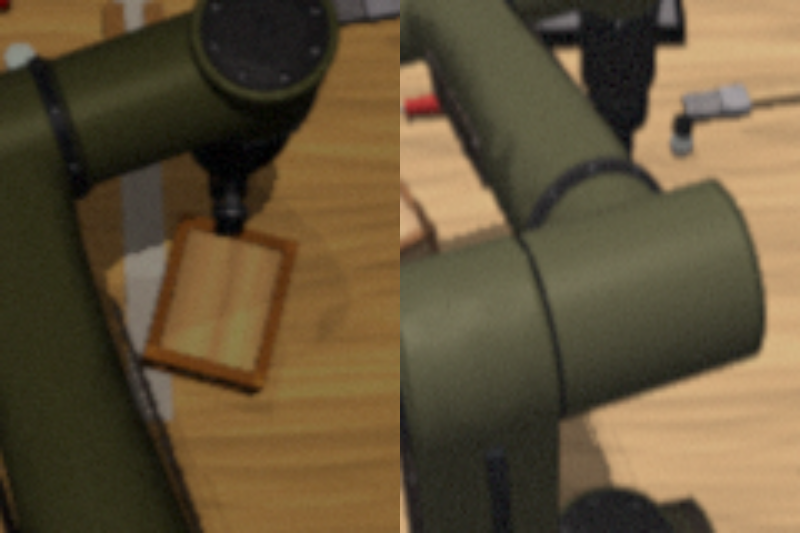

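```bash
python3 -c "
from h import *
c=cam('top')
P=[onz(c,290+u*.3-.3,130+v*.3-.3,.092)[:2] for u,v in((188,220),(298,242),(264,384),(147,356))]
for p in P: print(p.round(3))
d=(P[2]+P[3]-P[0]-P[1])/2
print(np.mean(P,0),np.arctan2(-d[1],-d[0]),[np.linalg.norm(P[i]-P[i-1]).round(3) for i in range(4)])
go(.42,-.11,.06,-1.571)"
```

```text
[ 0.497 -0.014]
[ 0.473 -0.112]
[ 0.348 -0.073]
[0.376 0.029]
[ 0.42330256 -0.0424049 ] -0.31776606692286546 [np.float64(0.128), np.float64(0.101), np.float64(0.131), np.float64(0.105)]
t 20.70 pos [ 0.5559 -0.0473  0.0582] a -1.580 F [0.9 1.9 2.7] | shift cm [ 6.4 13.5 -0.4] turn -0.009
```

>>> arm_command --pt "8.5 1 -0.6 0 0" --pt "8.5 3.8 0 0 0" --pt "8.5 4 0 0 0" --pt "8.5 4 0 0 0" --pt "8.5 0 4.5 0 0.01" --pt "8.5 0 4.5 0 0" --pt "8.5 0 4.5 0 0" --pt "8.5 0 0 0 0" --pt "8.5 0 0 0 0" --pt "8.5 0 0 0 0"

```text
clock: 21.7
ee_pos: [0.4158, -0.1871, 0.0469]
tool_rot: [-0.005, -0.697, 0.717, -0.011]
ft_force: [-0.7, -0.5, 0.4]
finger_gap: 0.999
```

```bash
python3 -c "
from h import *
go(.42,-.043,.06,-1.571)"
```

```text
t 21.70 pos [ 0.4158 -0.1871  0.0469] a -1.599 F [-0.7 -0.5  0.4] | shift cm [-14.4  -0.   -1.6] turn -0.028
```

>>> arm_command --pt "8.5 -1.0 0 -1.3 -0.028" --pt "8.5 -1.6 0 -0.2 0" --pt "8.5 -1.6 0 0 0" --pt "8.5 -1.6 0 0 0" --pt "8.5 -1.5 0 0 0" --pt "8.5 -1.5 0 0 0" --pt "8.5 -1.5 0 0 0" --pt "8.5 -1.2 0 0 0" --pt "8.5 0 0 0 0" --pt "8.5 0 0 0 0"

```text
clock: 22.7
ee_pos: [0.4247, -0.0691, 0.0612]
tool_rot: [-0.008, -0.707, 0.707, -0.011]
ft_force: [-0.7, 0.2, -1.0]
finger_gap: 0.995
```

```bash
python3 -c "
from h import *
go(.42,-.043,.06,-1.571)
for n in('top','side'): cam(n,n+'16')
f=cv2.imread('pics/top16.png');g=cv2.imread('pics/side16.png');cv2.imwrite('pics/c16.png',np.hstack([cv2.resize(f[130:290,290:410],(400,533)),cv2.resize(g[150:290,280:400],(400,533))]))"
```

```text
t 22.70 pos [ 0.4247 -0.0691  0.0612] a -1.571 F [-0.7  0.2 -1. ] | shift cm [-2.6  0.5  0. ] turn -0.0
```

View pics/c16.png

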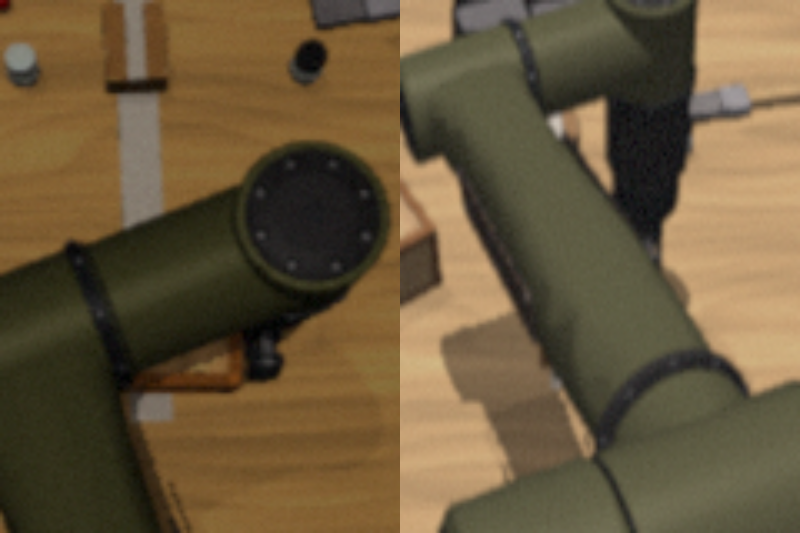

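```bash
python3 -c "
from h import *
c=cam('top')
print(onz(c,290+242*.3-.3,130+385*.3-.3,.092), onz(c,290+130*.3-.3,130+385*.3-.3,.092))"
```

```text
[ 0.34737967 -0.05353611  0.092     ] [0.35095527 0.04463542 0.092     ]
```

>>> arm_command --pt "8.5 -1.0 0 0 0" --pt "8.5 -0.8 0 0 0" --pt "8.5 0 0 0 0" --pt "8.5 0 0 0 0" --pt "8.5 2 0 0 0" --pt "8.5 4 0 0 0" --pt "8.5 4.5 0 -1 0" --pt "8.5 4.5 0 -1 0" --pt "8.5 4.5 0 0 0" --pt "8.5 4.5 0 0 0"

```text
clock: 23.85
ee_pos: [0.4255, -0.2938, 0.0884]
tool_rot: [0.006, 0.71, -0.704, 0.012]
ft_force: [1.0, 1.4, 0.2]
finger_gap: 0.999
```

```bash
python3 -c "
from h import *
go(.42,-.043,.06,-1.571)
for n in('top','side'): cam(n,n+'17')
f=cv2.imread('pics/top17.png');cv2.imwrite('pics/c17.png',cv2.resize(f[130:280,250:410],None,fx=4,fy=4))"
```

```text
t 23.85 pos [ 0.4255 -0.2938  0.0884] a -1.562 F [1.  1.4 0.2] | shift cm [-25.1   0.4   2.2] turn 0.009
```

View pics/c17.png

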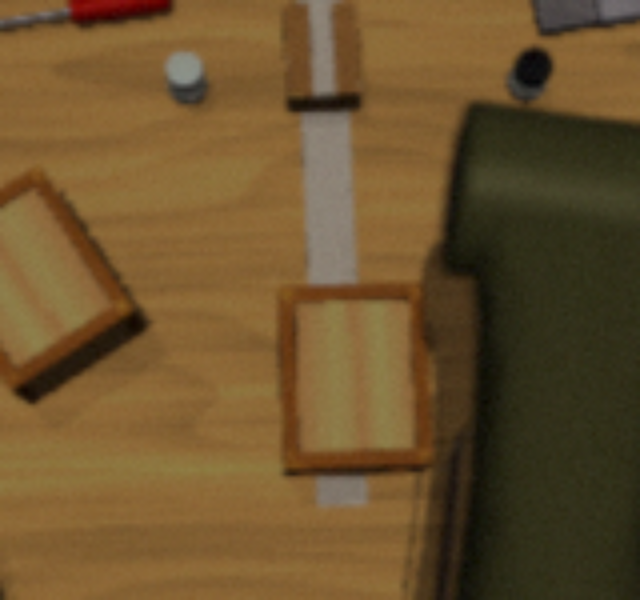

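```bash
python3 -c "
from h import *
c=cam('top')
P=[onz(c,250+u/4-.4,130+v/4-.4,.092)[:2] for u,v in((279,288),(421,285),(431,463),(285,470))]
for p in P: print(p.round(4))
d=(P[0]+P[1]-P[2]-P[3])/2
print(np.mean(P,0),d, np.arctan2(d[1],d[0]),[np.linalg.norm(P[i]-P[i-1]).round(3) for i in range(4)])
for v,a,b in((180,304,355),(260,308,357),(490,316,368)):
  print('tape',onz(c,250+a/4-.4,130+v/4-.4,0)[:2],onz(c,250+b/4-.4,130+v/4-.4,0)[:2])
"
```

```text
[0.4817 0.0673]
[ 0.4801 -0.0392]
[ 0.3475 -0.039 ]
[0.3463 0.0678]
[0.41388801 0.01421553] [ 0.13401905 -0.00029087] -0.0021703868171923167 [np.float64(0.135), np.float64(0.107), np.float64(0.133), np.float64(0.107)]
tape [0.58975295 0.04305376] [0.58822937 0.00090578]
tape [0.52202606 0.04244073] [0.5205764  0.00242618]
tape [0.33606934 0.04352041] [0.33457268 0.00245693]
```

The crate is squared up, but its centre is at y = 0.014 against the tape's 0.0225. It needs about 8 mm more.

>>> arm_command --pt "8.5 -4 0 0.8 -0.009" --pt "8.5 -4.5 0 0.8 0" --pt "8.5 -4.5 0 0.8 0" --pt "8.5 -4.5 0 0 0" --pt "8.5 -3 0 0 0" --pt "8.5 -1 0 0 0" --pt "8.5 0 0 0 0" --pt "8.5 0 0 0 0" --pt "8.5 0 0 0 0" --pt "8.5 0 0 0 0"

```text
clock: 25.0
ee_pos: [0.4206, -0.068, 0.0556]
tool_rot: [0.005, 0.713, -0.701, 0.01]
ft_force: [-0.1, -1.2, -0.5]
finger_gap: 0.992
```

```bash
python3 -c "
from h import *
go(.42,-.043,.06,-1.571)"
```

```text
t 25.00 pos [ 0.4206 -0.068   0.0556] a -1.554 F [-0.1 -1.2 -0.5] | shift cm [-2.5  0.  -0.5] turn 0.017
```

>>> arm_command --pt "8.5 -0.5 0 0 0.017" --pt "8.5 -0.5 0 0 0" --pt "8.5 -0.5 0 0 0" --pt "8.5 -0.4 0 0 0" --pt "8.5 -0.3 0 0 0" --pt "8.5 0 0 0 0" --pt "8.5 0 0 0 0" --pt "8.5 0 0 0 0" --pt "8.5 0 0 0 0" --pt "8.5 0 0 0 0"

```text
clock: 26.0
ee_pos: [0.4203, -0.0462, 0.055]
tool_rot: [-0.006, -0.705, 0.709, -0.01]
ft_force: [-0.3, -0.7, 0.2]
finger_gap: 1.001
```

```bash
python3 -c "
from h import *
go(.42,-.043,.06,-1.571)
c=cam('top','top18')
f=cv2.imread('pics/top18.png');cv2.imwrite('pics/c18.png',cv2.resize(f[200:280,300:380],None,fx=7,fy=7))"
```

```text
t 26.00 pos [ 0.4203 -0.0462  0.055 ] a -1.576 F [-0.3 -0.7  0.2] | shift cm [-0.3  0.  -0.5] turn -0.005
```

View pics/c18.png

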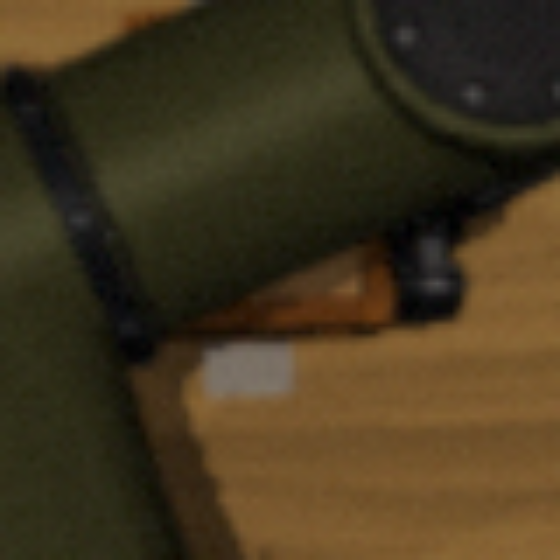

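>>> arm_command --pt "8.5 -0.4 0 0 0" --pt "8.5 0 0 0 0" --pt "8.5 0 0 0 0" --pt "8.5 2 0 0 0" --pt "8.5 4 0 0 0" --pt "8.5 4.5 0 -1 0" --pt "8.5 4.5 0 -2 0" --pt "8.5 4.5 0 -2 0" --pt "8.5 4.5 0 -2 0" --pt "8.5 3 0 0 0"

```text
clock: 27.05
ee_pos: [0.4201, -0.3156, 0.1329]
tool_rot: [0.004, 0.709, -0.705, 0.011]
ft_force: [1.1, 0.6, 0.3]
finger_gap: 0.995
```

```bash
python3 -c "
from h import *
go(.42,-.043,.06,-1.571)
for n in('top','side'): cam(n,n+'19')
f=cv2.imread('pics/top19.png');cv2.imwrite('pics/c19.png',cv2.resize(f[130:280,250:410],None,fx=4,fy=4))"
```

```text
t 27.05 pos [ 0.4201 -0.3156  0.1329] a -1.565 F [1.1 0.6 0.3] | shift cm [-27.4  -0.1   6.7] turn 0.006
```

View pics/c19.png

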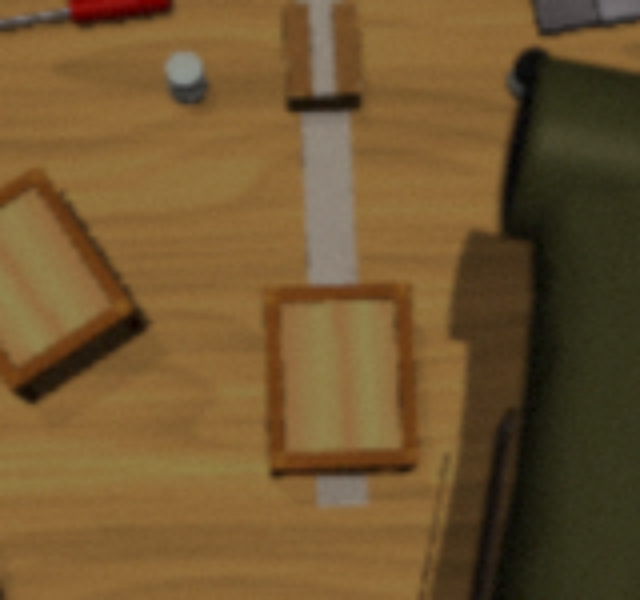

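View pics/side19.png

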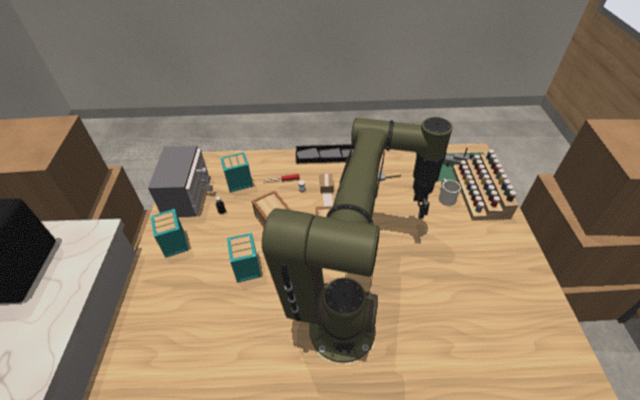

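```bash
python3 -c "
from h import *
c=cam('top')
P=[onz(c,250+u/4-.4,130+v/4-.4,.092)[:2] for u,v in((264,289),(411,286),(415,465),(271,472))]
d=(P[0]+P[1]-P[2]-P[3])/2
print([p.round(3) for p in P],np.mean(P,0), np.arctan2(d[1],d[0]))
a=cv2.imread('pics/top0.png');f=c['frame'][:,:,::-1]
for n,(x0,y0,x1,y1) in dict(parcel=(316,122,346,162),potA=(288,140,304,160),sd=(240,120,296,142),turq1=(175,100,231,156),glue=(178,178,200,196),turq2=(92,215,158,268)).items():
    print(n,np.abs(a[y0:y1,x0:x1].astype(int)-f[y0:y1,x0:x1]).mean().round(1))
"
```

```text
[array([0.481, 0.079]), array([ 0.48 , -0.032]), array([ 0.346, -0.027]), array([0.345, 0.078])] [0.41315177 0.02442317] -0.014152058772798279
parcel 12.4
potA 12.9
sd 11.5
turq1 10.3
glue 10.1
turq2 9.3
```

The centre is now at y = 0.0244 against the tape's 0.0225, so within about 2 mm. I'll clear the arm and check everything.

>>> arm_command --pt "8.5 2 2 -3 0" --pt "8.5 2 4 -3 0" --pt "8.5 2 4 -3 0" --pt "8.5 2 4 -2 0" --pt "8.5 2 4 0 0" --pt "8.5 2 4 0 0" --pt "8.5 0 4 0 0" --pt "8.5 0 4 0 0" --pt "8.5 0 0 0 0" --pt "8.5 0 0 0 0"

```text
clock: 28.2
ee_pos: [0.1158, -0.4284, 0.239]
tool_rot: [0.005, 0.713, -0.701, 0.006]
ft_force: [0.6, 1.0, 0.1]
finger_gap: 0.997
```

```bash
python3 -c "
from h import *
go(.42,-.043,.06,-1.571)
c=cam('top','top20')
a=cv2.imread('pics/top0.png');f=cv2.imread('pics/top20.png')
cv2.imwrite('pics/cmp.png',np.vstack([a[60:320,80:600],f[60:320,80:600]]))"
```

```text
t 28.20 pos [ 0.1158 -0.4284  0.239 ] a -1.553 F [0.6 1.  0.1] | shift cm [-38.3 -31.1  17.3] turn 0.018
```

View pics/cmp.png

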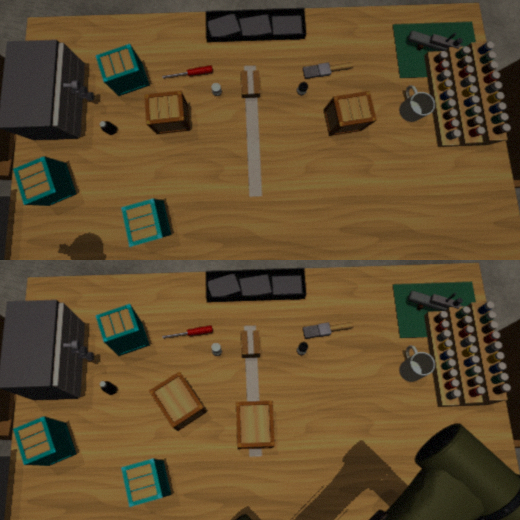

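Everything else sits where it started. The stamped crate is on the tape, the plain crate is clear of it, and the arm touches nothing.

```bash
python3 -c "
from h import *
print(ctrl.finish_job())"
```

```text
the job is handed in; nothing more can be done
None
```

The job is handed in at about 28 s of the 67 s allowed. The stamped crate lies centred over the tape, and the plain one lies clear of it.

- **Tipping:** I pushed both brown crates over towards the robot with the fingers, left first and then right. The left one turned about 0.6 rad as it fell.
- **Finding the stamp:** Neither camera could see an underside facing away from the robot, so I turned the right crate on the bench by pushing it. The side camera then showed a dark ring with a bar on its underside, partly hidden by the arm. I did not look at the left crate's underside; I took it as plain because only one crate is stamped.
- **Placing:** I pushed the stamped crate onto the tape and squared it up along it. It stopped about 8 mm short, so I gave it two small corrective pushes.

**Last checks:**
- The crate's centre is at y = 0.024 against the tape's 0.0225, about 2 mm off and within the camera calibration. It is within about 0.015 rad of square, at x about 0.41.
- The plain crate's nearest corner was measured at y of about 0.17 after it fell, and the last picture shows it still there.
- By eye in before and after pictures, the parcel, both pots, the glue, mug, screwdriver, brush and turquoise crates are where they were.
- The wrist forces I read, at the end of each move, were only a few newtons.

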